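Lock the battery hatch of the kitchen scales

ROBOT

A 6-joint arm with a two-finger parallel gripper is mounted at the origin on a cart in front of the work surface, level with it; the furniture and walls round the work are solid. World frame = base frame: x ahead of the robot, y to its left, z up, the work surface at z = 0. Lengths are in mm, angles in rad, forces in N, time in s.
With the tool pointing down it reaches from about 275 to 850 mm from the base axis. Payload 5.2 kg.
Tool frame: the origin (TCP) lies on the centre line of the jaws, within the pads' length; the fingertips stand 14 mm ahead of it and the grasp point (between the pads) lies 5 mm behind it; z points along the fingers, y is the line along which they close (so a half turn about z gives the same grasp; the last joint's range is limited). The gripper opens to 85 mm and grips with 20 to 120 N. Pads are 22 mm wide; open, the fingers measure 114 mm over their backs; the gripper's body (76 mm by 85 mm) begins 54 mm behind the grasp point. The pads swing forward as they close: fully open they stand 13 mm farther back than shut.
Start: joints at [1.054, 0.259, 1.535, -0, 1.348, -0.203], TCP at [169.75, 523.154, 245.31] pointing down, gripper open.
Joint ranges: [-3.14, 3.14], [-0.91, 2.08], [0.19, 2.58], [-1.22, 4.36], [0.22, 2.71], [-3.12, 3.12]. Speed limits (rad/s): [2.57, 2.57, 3.14, 3.14, 3.14, 3.14].

INTERFACE

Orientations are given as a 3x3 rotation matrix whose columns are the frame's x, y, z axes.
In Python, from bench import monitor, viewer, job gives the robot as it stands.
- The arm moves only by the shell command python3 -m inch 'ROWS' [FORCE]. ROWS is JSON, one flat list of numbers, 7 for each row, row after row: the turn, a rotation vector about the tool's x, y, z in units of pi/4 rad (1.0 is pi/4 rad), then the shift along the tool's x, y, z in units of 0.12 m (1.0 is 0.12 m), then the closure, from 0 (fully open) to 1 (shut). In form: [rx, ry, rz, dx, dy, dz, gripper, rx, ry, rz, dx, dy, dz, gripper, ...]. A call has 1 to 5 rows; each row is the pose to reach, as a shift and turn from the pose commanded when the call began, along the tool's axes at that moment; what a row does not reach only later rows make up. A row lasts 1/8 s, in which the tool goes at most 62.5 mm and 10.7 degrees, less where a joint would pass 70% of its speed; a pose out of reach is approached as far as the arm can. A call with a number of a shift or a turn outside -1 to 1 is refused whole. A call with a gripper value outside its range is refused whole. The fingers move at their own pace and stop on an object; FORCE is the grip in N (left out, the last holds). Time passes only in rows, so rows that repeat a pose let the fingers close. It gives the time, the measured TCP pose, the force, the opening and the grip force at its end, in the units of the state.
- monitor.get_obs(): the state, without advancing time (a new reading comes with each control period).
- viewer.camera(name): name is "side" or "top" or "wrist"; returns a dict with "frame" (384x512x3 uint8, red, green, blue), "fov_y" (degrees; the focal length in pixels is half the picture's height over the tangent of half this angle, whatever the lens; pixels are square), "cx", "cy" (the principal point, pixels), "eye" and "attitude" of the camera in the world. Camera axes: x right, y down, z forward; pixel columns grow to the right and rows downward; lengths in mm; the calibration is good to about 2 mm. A picture is of the moment at which its call begins. There is no depth.
- job.finish_job(): hands the job in; it is judged then, once.
The state is a dict: "t": time; "qpos": joint angles; "qvel": joint speeds; "joint_torque": joint torques, N m; "tcp_pos": TCP position; "eef_rot": TCP orientation; "contact_force": force on the tool from outside, world axes, zero at the start; "ft_torque": the same for the moment, N m; "gripper_width": finger opening in mm; "finger_force": force on a finger pad.
Only numpy, scipy, OpenCV 4.12 (cv2) and the standard library are available. Lean on these libraries where they do the work, as an engineer would, in place of code of your own. Each camera call takes 0.05 s, during which the arm holds its last target. There are 200 camera calls.

TASK

The kitchen scales lie face down with fresh batteries in; their hatch is still unlocked. Take the blue flat-bladed key from its wooden holder, put its blade into the slot of the brass lock on the scales and turn the lock clockwise (seen from above) as far as it goes, so that the slot points at the two red marks. Then put the key back in its holder, standing upright as it was.

Things in the scene. Friction and masses are not known exactly. Their poses are not given: they have to be found in the camera images.
- cam (a joint): turning angle (rad) of the slotted brass lock on the back of the white kitchen scales (fixed, face down); vertical axis, grows clockwise seen from above. 0 to 0.3 at the start (unlocked), hard stop at 1.571 (locked, slot in line with the red marks). Friction 0.025 N m, stays where left. With play in slot and grip the hand must turn 5 to 15 degrees further than the lock; turning more does no harm.
- cam_slot (a point): centre of the mouth of the lock's slot, on the turning axis, level with the top of the brass ridges (40 mm diameter), 40 mm above the worktop. Turns with the lock: x along the slot, z up. Slot 10 mm deep, open at both ends, 15 mm wide at the mouth, sloping in over the upper 5 mm to 6 mm between upright walls in the lower 5 mm.
- key_grip (a point): centre of the loose key's grip (60 g), a blue upright paddle 34 (x) x 14 (y) x 48 mm tall, gripped across the 14 mm. Point: 50 mm above the blade's tip, 23 mm below the paddle's top, 30 mm above the underside of a black collar (36 mm diameter, 5 mm thick). Steel blade below the collar: 28 (x) x 4.5 (y) x 20 mm long. z up.
- holder_hole0 (a point): mouth centre of the hole in the key's wooden holder, a fixed block 64 (x) x 54 (y) x 30 mm high on the 5 mm thick hob; on its top, 35 mm above the worktop, z up. Hole 38 (x) x 16 (y) mm, 24 mm or more deep. The key stands with its blade in it along x and its collar on the block, grip point 30 mm above this one. Salt shaker and timer stand 100 mm or more away.
Mind the look-alikes: they are no part of the job. What is shaped like the part that bears key_grip but green is not meant.

How it is judged:
By the outcome, as a careful person would: the job done as asked, in the order asked, and still so for the second after the job is handed in, with the robot touching nothing.
It also fails if it takes over 45 s, if anything falls off the work surface, if the arm or the gripper's body presses on something with over 40 N, if the wrist force passes 120 N, or if a joint passes its speed limit or range.

## Working session

There is one attempt and no reset: what is moved stays moved. The work goes in short steps, Python scripts to look and compute and a shell command to move; the robot and the scene stay as the last step left them, time stands still between calls to the robot, and variables do not carry over. Pictures are saved under pics/ and viewed, at most 10 in all, crops included, and the job is handed in when it is done.

```bash
mkdir -p pics
cat > h.py <<'E'
import numpy as np, cv2
from bench import monitor, viewer, job
def snap(name,fn):
    c=viewer.camera(name); cv2.imwrite('pics/'+fn,c['frame'][:,:,::-1]); 
    f=192/np.tan(np.radians(c['fov_y'])/2)
    return dict(f=f,cx=c['cx'],cy=c['cy'],eye=np.array(c['eye']),R=np.array(c['attitude']),img=c['frame'])
def ray(c,u,v):
    return c['R']@np.array([(u-c['cx'])/c['f'],(v-c['cy'])/c['f'],1.])
def at(c,u,v,z):
    d=ray(c,u,v); return c['eye']+d*(z-c['eye'][2])/d[2]
def proj(c,p):
    q=c['R'].T@(np.array(p)-c['eye']); return q[:2]/q[2]*c['f']+[c['cx'],c['cy']]
E
python3 - <<'E'
from h import *; import pickle
cs={}
for n in ['top','side']:
    cs[n]=snap(n,n+'1.png'); c=cs[n]; print(n,c['f'],c['cx'],c['cy'],c['eye'],c['R'].round(3).tolist())
pickle.dump(cs,open('c1.pkl','wb'))
a=np.hstack([cs['top']['img'],cs['side']['img']])
cv2.imwrite('pics/top1b.png',cv2.resize(cs['top']['img'][:,:,::-1],(800,600),interpolation=cv2.INTER_CUBIC))
cv2.imwrite('pics/side1b.png',cv2.resize(cs['side']['img'][:,:,::-1],(800,600),interpolation=cv2.INTER_CUBIC))
o=monitor.get_obs(); print(o['tcp_pos'],np.array(o['eef_rot']).round(3).tolist(),o['t'])
E
```

```text
top 435.0015072268683 257.2476334295255 189.06121969990497 [ 339.623074    -13.82298877 1049.11982482] [[-0.025, -0.983, 0.183], [-1.0, 0.026, 0.002], [-0.007, -0.183, -0.983]]
side 369.21496803971417 260.6015167361669 193.0343504056583 [ 569.94473988 -401.45874556  796.85882691] [[0.992, 0.102, -0.069], [0.123, -0.862, 0.491], [-0.009, -0.496, -0.868]]
[169.54040599 522.74745017 244.54666273] [[-0.951, 0.309, -0.001], [0.309, 0.951, -0.001], [0.0, -0.002, -1.0]] 0.1
```

View pics/top1b.png

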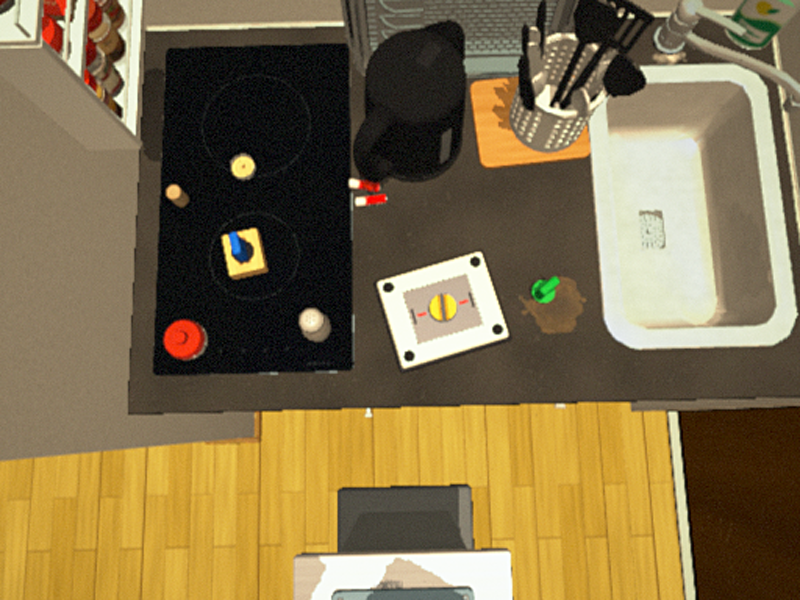

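View pics/side1b.png

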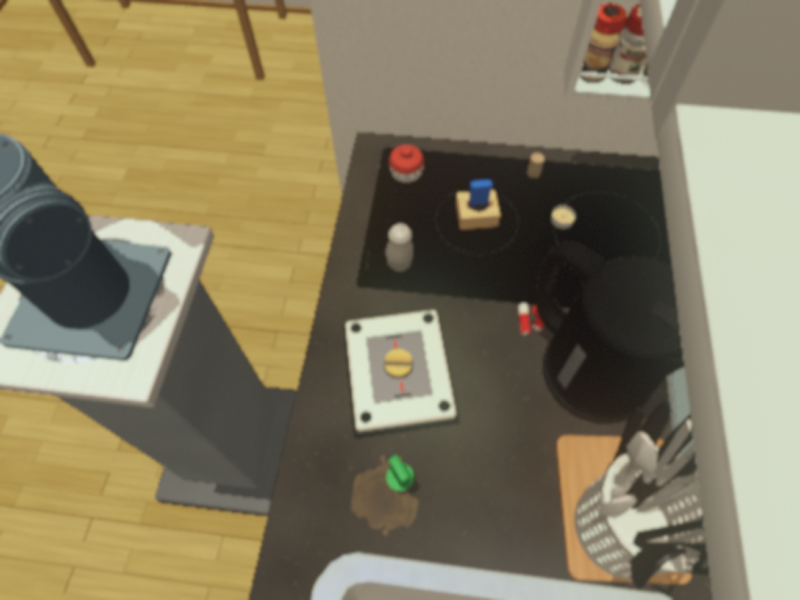

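The top view shows the blue key in its holder at about (240,252) in the enlarged picture. The lock is at (443,307) with the red marks at (420,314) and (465,300), and the green look-alike is at (545,290).

Run:
```python
from h import *; import pickle
cs=pickle.load(open('c1.pkl','rb'))
def big(m,lo=20):
    n,l,s,c=cv2.connectedComponentsWithStats(m.astype(np.uint8)); return [(c[i].round(1).tolist(),int(s[i,4]),l==i) for i in range(1,n) if s[i,4]>=lo]
for n,c in cs.items():
    im=c['img'].astype(int); r,g,b=im[...,0],im[...,1],im[...,2]
    hsv=cv2.cvtColor(c['img'],cv2.COLOR_RGB2HSV).astype(int)
    print(n)
    for cc,s,m in big((b>r+50)&(b>g+30)): print(' blue',cc,s, at(c,*cc,75).round(0))
    yel=(hsv[...,0]>12)&(hsv[...,0]<32)&(hsv[...,1]>80)&(hsv[...,2]>120)
    sc=.64
    for nm,(u,v),z,R in [('holder',(243,253) if n=='top' else (478,207),35,24),('lock',(443,307) if n=='top' else (398,362),40,13)]:
        w=np.zeros_like(yel); u*=sc;v*=sc; w[int(v-R):int(v+R),int(u-R):int(u+R)]=1
        for cc,s,m in big(yel&w,15):
            k=np.argwhere(m)[:,::-1].astype(np.float32)
            h=cv2.convexHull(np.array([at(c,*p,z)[:2] for p in k],np.float32))
            print(nm,cc,s,at(c,*cc,z).round(1),cv2.minAreaRect(h))
    x=c['img']
    for q,(u,v) in {'h':(243,253) if n=='top' else (478,207),'l':(443,307) if n=='top' else (398,362)}.items():
        u=int(u*sc);v=int(v*sc)
        cv2.imwrite(f'pics/{n}_{q}.png',cv2.resize(x[v-30:v+30,u-30:u+30,::-1],(300,300),interpolation=cv2.INTER_NEAREST))
        print(q,u-30,v-30)
t=[[cv2.imread(f'pics/{n}_{q}.png') for q in 'hl'] for n in ('top','side')]
cv2.imwrite('pics/crops.png',np.vstack([np.hstack(a) for a in t]))
```

```text
top
 blue [151.8, 157.5] 135 [601. 230.  75.]
holder [156.4, 163.1] 494 [597.9 228.7  35. ] ((601.1698608398438, 231.05828857421875), (72.63683319091797, 57.998844146728516), 13.055184364318848)
lock [278.7, 196.7] 118 [507.6 -61.8  40. ] ((507.5793762207031, -60.43006134033203), (40.991851806640625, 19.486474990844727), 4.211490631103516)
lock [287.3, 195.7] 118 [509.4 -82.1  40. ] ((509.2703857421875, -83.36857604980469), (38.62546157836914, 19.758304595947266), 4.176985263824463)
h 125 131
l 253 166
side
 blue [307.0, 120.9] 159 [604. 229.  75.]
holder [305.2, 134.8] 414 [603.7 216.8  35. ] ((605.06298828125, 223.52047729492188), (70.10511779785156, 73.54420471191406), 13.302141189575195)
lock [254.5, 231.9] 271 [508.9 -73.8  40. ] ((508.7643737792969, -73.81312561035156), (38.031646728515625, 43.55276870727539), 6.879003524780273)
h 275 102
l 224 201
```

View pics/crops.png

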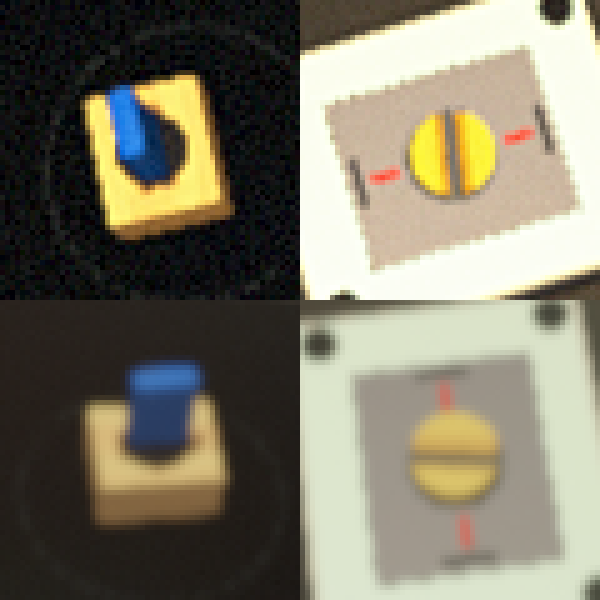

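```bash
cat >> h.py <<'E'
def shift(pos,yaw=None):
    o=monitor.get_obs(); R=np.array(o['eef_rot']); d=R.T@(np.array(pos)-o['tcp_pos'])/120
    y=np.degrees(np.arctan2(R[1,0],R[0,0])); print('tcp',np.round(o['tcp_pos'],1),'yaw',y.round(2),'tilt',R[:,2].round(3),'shift',d.round(3),
      'rz',None if yaw is None else round(-((yaw-y+180)%360-180)/45,3),'F',np.round(o['contact_force'],1),'w',np.round(o['gripper_width'],1),'t',o['t'])
E
python3 -m inch '[0,0,0,-0.25,-0.5,0,0, 0,0,0,-0.5,-1,0,0, 0,0,0,-0.5,-1,0,0]'
python3 -m inch '[0,0,0,-0.25,-0.5,0,0, 0,0,0,-0.5,-1,0,0, 0,0,0,-0.5,-1,0,0]'
python3 -m inch '[0,0,0,-0.5,0.15,0,0, 0,0,0,-1,0.3,0,0, 0,0,0,-1,0.3,0,0]'
python3 -m inch '[0,0,-0.22,-0.5,0.15,0,0, 0,0,-0.44,-1,0.3,0,0, 0,0,-0.62,-1,0.3,0,0, 0,0,-0.62,-1,0.3,0,0]'
python3 - <<'E'
from h import *; import pickle
c=snap('wrist','w1.png'); print(c['f'],c['eye'],c['R'].round(3).tolist(),c['cx'],c['cy']); pickle.dump(c,open('w1.pkl','wb'))
shift([595,229,200],190)
E
```

```text
t: 0.48
tcp_pos: [189.2, 387.2, 244.7]
eef_rot: [[-0.951, 0.311, -0.001], [0.311, 0.95, -0.002], [0.0, -0.003, -1.0]]
contact_force: [0.7, 0.9, 0.1]
gripper_width: 85.4
finger_force: 0.0
t: 0.85
tcp_pos: [210.1, 255.7, 245.3]
eef_rot: [[-0.95, 0.313, 0.0], [0.313, 0.95, -0.0], [-0.0, -0.0, -1.0]]
contact_force: [-0.6, 0.4, -0.3]
gripper_width: 85.4
finger_force: 0.0
t: 1.23
tcp_pos: [339.3, 255.8, 244.9]
eef_rot: [[-0.95, 0.311, 0.001], [0.311, 0.95, 0.001], [-0.001, 0.001, -1.0]]
contact_force: [-0.4, -0.5, -0.2]
gripper_width: 85.8
finger_force: 0.0
t: 1.72
tcp_pos: [459.9, 253.2, 244.5]
eef_rot: [[-0.985, -0.171, -0.002], [-0.171, 0.985, 0.0], [0.002, 0.0, -1.0]]
contact_force: [-0.6, -0.0, 0.0]
gripper_width: 85.6
finger_force: 0.0
268.51389533744515 [392.52739088 241.81864494 374.00593734] [[-0.172, 0.949, 0.265], [0.985, 0.165, 0.047], [0.001, 0.269, -0.963]] 255.47571814855166 189.37514735324166
tcp [459.5 253.2 244.8] yaw -170.19 tilt [-0.001  0.    -1.   ] shift [-1.079 -0.391  0.372] rz -0.004 F [-1.1  0.3  0.3] w 85.5 t 1.775
```

View pics/w1.png

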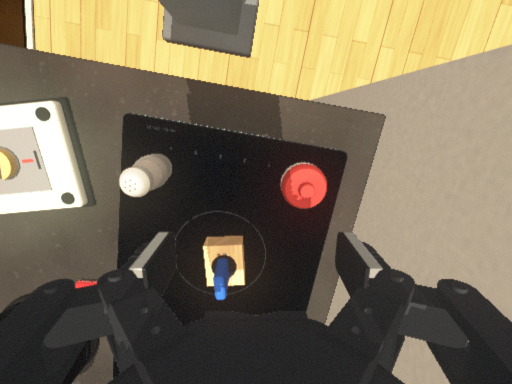

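The wrist view shows the key at about (221,275) on its holder, edges nearly in line with the picture, so the tool yaw is about right. Going closer.

```bash
python3 -m inch '[0,0,0,-0.5,-0.2,0.3,0, 0,0,0,-1,-0.39,0.5,0, 0,0,0,-1,-0.39,0.55,0, 0,0,0,-1,-0.39,0.55,0]' | head -2
python3 - <<'E'
from h import *; import pickle
c=snap('wrist','w2.png'); pickle.dump(c,open('w2.pkl','wb'))
cv2.imwrite('pics/w2b.png',cv2.resize(c['img'][90:282,128:384,::-1],(768,576),interpolation=cv2.INTER_CUBIC))
shift([601,230,160],190)
E
```

```text
t: 2.28
tcp_pos: [585.5, 227.1, 178.1]
tcp [585.1 227.5 179.2] yaw -170.12 tilt [-0.002  0.    -1.   ] shift [-0.134 -0.002  0.16 ] rz -0.003 F [0.5 0.3 0.5] w 85.4 t 2.325
```

View pics/w2b.png

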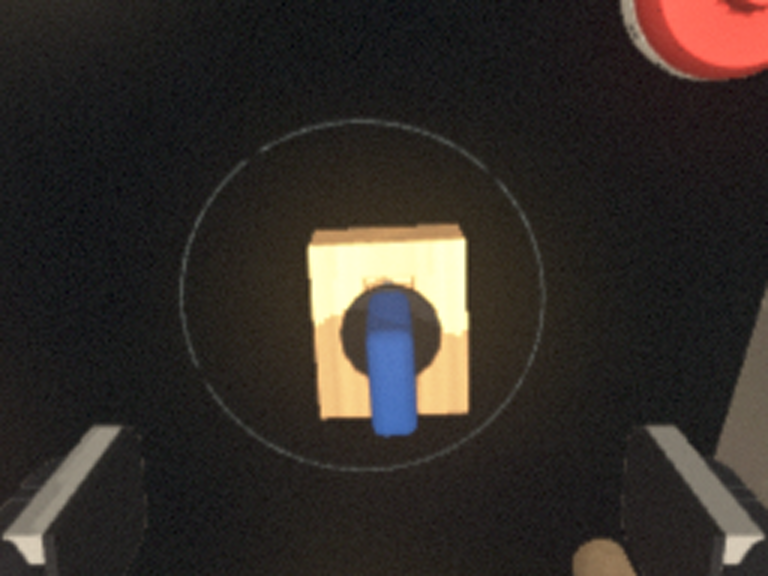

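The picture (a 3x crop) shows the holder's top corners at (308,245), (465,237), (468,412), (322,418), the collar centre at (391,331), and the paddle's top face spanning (369,335), (413,330), (417,432), (375,437).

Run:
```python
from h import *; import pickle
c=pickle.load(open('w2.pkl','rb'))
P=lambda U,V,z: at(c,127.67+U/3,89.67+V/3,z)[:2]
H=np.array([P(*p,35) for p in [(308,245),(465,237),(468,412),(322,418)]]);K=np.array([P(*p,88) for p in [(369,335),(413,330),(417,432),(375,437)]])
for X in (H,K):
    print(X.round(1).tolist(),X.mean(0).round(1),'ang',[round(float(np.degrees(np.arctan2(*(X[a]-X[b])[::-1]))),1) for a,b in [(3,0),(2,1),(1,0),(2,3)]],np.linalg.norm(X-np.roll(X,1,0),axis=1).round(1))
print(P(391,331,40))
shift([*K.mean(0),100])
```

```text
[[578.5, 200.0], [566.5, 252.8], [630.1, 266.7], [641.5, 214.5]] [604.1 233.5] ang [13.0, 12.4, 102.8, 102.4] [64.7 54.2 65.1 53.5]
[[589.8, 224.1], [586.2, 236.3], [617.2, 243.2], [620.9, 231.2]] [603.5 233.7] ang [12.8, 12.6, 106.6, 107.2] [31.9 12.7 31.8 12.6]
[602.68611741 233.2688998 ]
tcp [585.1 227.5 179.2] yaw -170.12 tilt [-0.002  0.    -1.   ] shift [-0.161  0.024  0.66 ] rz None F [0.5 0.3 0.5] w 85.4 t 2.325
```

```bash
python3 -m inch '[0,0,-0.063,-0.161,0.023,0.1,0, 0,0,-0.063,-0.161,0.023,0.5,0, 0,0,-0.063,-0.161,0.023,0.85,0, 0,0,-0.063,-0.161,0.023,0.99,0, 0,0,-0.063,-0.161,0.023,0.99,0]'
python3 - <<'E'
from h import *
shift([603.7,233.5,60],-167.3)
E
```

```text
t: 2.95
tcp_pos: [604.1, 233.5, 60.9]
eef_rot: [[-0.975, -0.221, -0.001], [-0.221, 0.975, -0.0], [0.001, 0.0, -1.0]]
contact_force: [-0.1, -0.3, -0.1]
gripper_width: 85.6
finger_force: 0.0
tcp [604.1 233.5  60.9] yaw -167.21 tilt [-0.001 -0.    -1.   ] shift [0.003 0.001 0.008] rz 0.002 F [-0.1 -0.3 -0.1] w 85.6 t 2.95
```

```bash
python3 -m inch '[0,0,0,0,0,0,1, 0,0,0,0,0,0,1, 0,0,0,0,0,0,1, 0,0,0,0,0,0,1, 0,0,0,0,0,0,1]' 60
python3 -m inch '[0,0,0,0,0,0,1, 0,0,0,0,0,0,1, 0,0,0,0,0,-0.1,1, 0,0,0,0,0,-0.4,1, 0,0,0,0,0,-0.4,1]'
python3 - <<'E'
from h import *
shift([508.6,-72.5,125],-176)
E
```

```text
t: 3.58
tcp_pos: [605.6, 232.9, 61.1]
eef_rot: [[-0.975, -0.221, 0.001], [-0.221, 0.975, 0.0], [-0.001, -0.0, -1.0]]
contact_force: [-0.2, -0.2, 4.4]
gripper_width: 13.2
finger_force: 58.7
t: 4.2
tcp_pos: [607.2, 233.3, 111.9]
eef_rot: [[-0.975, -0.221, 0.006], [-0.221, 0.975, 0.001], [-0.006, -0.0, -1.0]]
contact_force: [0.1, 0.1, 0.2]
gripper_width: 13.1
finger_force: 58.3
tcp [607.2 233.3 111.9] yaw -167.24 tilt [ 0.006  0.001 -1.   ] shift [ 1.363 -2.304 -0.117] rz 0.195 F [0.1 0.1 0.2] w 13.1 t 4.2
```

```bash
python3 -m inch '[0,0,0,0,0,-0.4,1, 0,0,0,0.25,-0.4,-0.5,1, 0,0,0,0.5,-0.8,-0.5,1, 0,0,0,0.5,-0.8,-0.5,1]' |head -2
python3 -m inch '[0,0,0,0.25,-0.4,0,1, 0,0,0,0.5,-0.8,0,1, 0,0,0,0.5,-0.8,0,1]' |head -2
python3 -m inch '[0,0,0.1,0.15,-0.4,0,1, 0,0,0.195,0.35,-0.7,0.15,1, 0,0,0.195,0.36,-0.7,0.35,1, 0,0,0.195,0.36,-0.7,0.4,1, 0,0,0.195,0.36,-0.7,0.4,1]'
python3 - <<'E'
from h import *; import pickle
c=snap('wrist','w3.png'); pickle.dump(c,open('w3.pkl','wb'))
cv2.imwrite('pics/w3b.png',cv2.resize(c['img'][90:282,128:384,::-1],(768,576),interpolation=cv2.INTER_CUBIC))
shift([508.6,-72.5,100],-176)
E
```

```text
t: 4.7
tcp_pos: [566.2, 122.9, 168.0]
t: 5.08
tcp_pos: [529.6, 16.9, 168.0]
t: 5.7
tcp_pos: [507.3, -71.2, 120.2]
eef_rot: [[-0.997, -0.071, -0.001], [-0.071, 0.997, 0.001], [0.001, 0.001, -1.0]]
contact_force: [0.0, -0.3, 0.3]
gripper_width: 13.0
finger_force: 58.8
tcp [507.7 -71.4 120.8] yaw -175.93 tilt [ 0.001  0.    -1.   ] shift [-0.007 -0.01   0.174] rz 0.002 F [ 0.2 -0.2 -0.9] w 13.2 t 5.75
```

View pics/w3b.png

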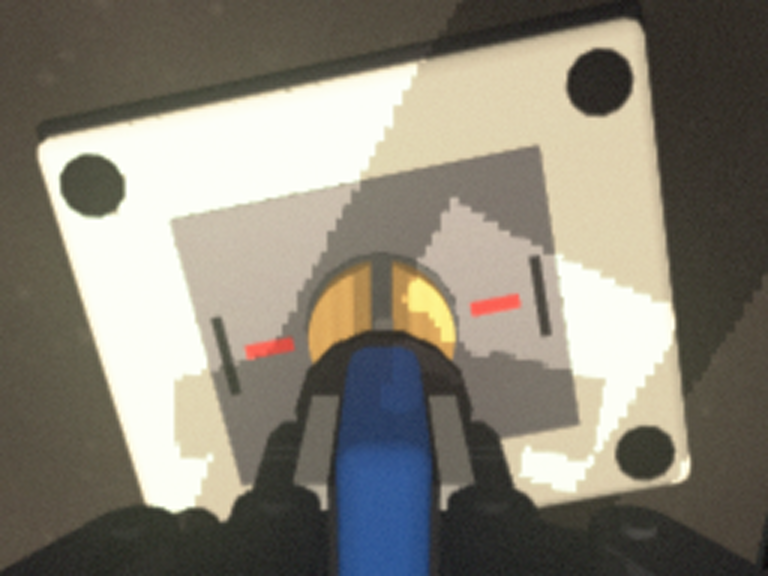

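The lock with its slot (370–393 at the top of its rim, crop pixels) lies straight ahead of the key. The lock's rim spans 307–457 and the red marks are at (270,348) and (495,304).

Run:
```python
from h import *; import pickle
c=pickle.load(open('w3.pkl','rb'))
P=lambda U,V,z: at(c,127.67+U/3,89.67+V/3,z)[:2]
a,b=P(270,348,30),P(495,304,30); print('marks',a,b,(a+b)/2,np.degrees(np.arctan2(*(b-a)[::-1])))
print('rim',P(307,335,40),P(457,330,40),P(382,254,40))
s=[P(371,285,40),P(392,285,40),P(372,320,40),P(393,320,40)];print('slot',np.round(s,1).tolist())
s=[P(375,265,33),P(390,265,33)];print('slotlow',np.round(s,1).tolist())
# paddle top, tcp z now 120.5 -> key top ~ 120.5+27.5
print('tool-frame paddle edge, collar')
for U,V,z in [(344,365,120.5-21),(424,365,120.5-21),(337,445,147.5),(430,445,147.5)]: print(P(U,V,z).round(1))
# collar front edge
print('collar top front', P(383,331,101))
```

```text
marks [ 517.47443649 -102.69931062] [499.75191707 -39.44467133] [508.61317678 -71.07199098] 105.65167054949572
rim [509.42063088 -91.49598494] [505.07915643 -50.66049068] [485.33831352 -72.616585  ]
slot [[494.1, -75.0], [493.7, -69.3], [503.9, -74.0], [503.5, -68.3]]
slotlow [[490.1, -74.2], [489.8, -70.1]]
tool-frame paddle edge, collar
[495.2 -79.4]
[494.  -63.6]
[489.1 -78.6]
[488.1 -65.7]
collar top front [487.06272827 -72.26877804]
```

```bash
python3 -m inch '[0,0,-0.01,-0.022,0,0.05,1, 0,0,-0.01,-0.022,0,0.18,1, 0,0,-0.01,-0.022,0,0.27,1, 0,0,-0.01,-0.022,0,0.32,1, 0,0,-0.01,-0.022,0,0.32,1]'
python3 -m inch '[0,0,0,0,0,0.015,1, 0,0,0,0,0,0.03,1, 0,0,0,0,0,0.03,1]'
```

```text
t: 6.38
tcp_pos: [509.1, -72.1, 81.4]
eef_rot: [[-0.997, -0.077, -0.001], [-0.077, 0.997, 0.001], [0.001, 0.001, -1.0]]
contact_force: [0.6, -0.0, -0.3]
gripper_width: 13.5
finger_force: 58.8
t: 6.75
tcp_pos: [509.6, -72.2, 78.6]
eef_rot: [[-0.997, -0.077, 0.0], [-0.077, 0.997, -0.0], [-0.0, -0.0, -1.0]]
contact_force: [-0.4, -0.2, -0.4]
gripper_width: 13.5
finger_force: 58.8
```

```bash
python3 -m inch '[0,0,0.2,0,-0.003,0,1, 0,0,0.4,0.001,-0.005,0,1, 0,0,0.6,0.002,-0.007,0,1, 0,0,0.8,0.004,-0.009,0,1, 0,0,1,0.005,-0.011,0,1]'
python3 -c "
from h import *
o=monitor.get_obs();print(o['ft_torque']);shift([509,-72,78])"
```

```text
t: 7.38
tcp_pos: [509.4, -72.7, 78.7]
eef_rot: [[-0.756, 0.655, 0.001], [0.655, 0.756, 0.001], [0.0, 0.002, -1.0]]
contact_force: [1.2, 4.0, -0.9]
gripper_width: 13.2
finger_force: 58.7
[ 0.7783944  -0.29015143  0.02171792]
tcp [509.4 -72.7  78.7] yaw 139.12 tilt [ 0.001  0.001 -1.   ] shift [0.006 0.003 0.006] rz None F [ 1.2  4.  -0.9] w 13.2 t 7.375
```

```bash
python3 -m inch '[0,0,0.2,0,-0.001,0,1, 0,0,0.4,0.001,-0.003,0,1, 0,0,0.6,0.002,-0.005,0,1, 0,0,0.8,0.004,-0.007,0,1, 0,0,1,0.005,-0.008,0,1]'
python3 -c "
from h import *
o=monitor.get_obs();print(o['ft_torque']);shift([509,-72,78])"
```

```text
t: 8.0
tcp_pos: [508.7, -73.3, 78.8]
eef_rot: [[-0.073, 0.997, 0.002], [0.997, 0.073, 0.001], [0.001, 0.002, -1.0]]
contact_force: [2.3, 3.4, -1.2]
gripper_width: 13.4
finger_force: 62.1
[ 0.77039989 -0.43999627  1.08722791]
tcp [508.7 -73.3  78.8] yaw 94.19 tilt [ 0.002  0.001 -1.   ] shift [0.01  0.004 0.006] rz None F [ 2.3  3.4 -1.2] w 13.4 t 8.0
```

Torque rose to 1.1 N m, so the hard stop is reached. Relax the turn a little, lift out and look.

```bash
python3 -m inch '[0,0,-0.1,0,0.002,0,1, 0,0,-0.2,0,0.003,0,1, 0,0,-0.2,0,0.003,0,1]'
python3 -c "
from h import *
o=monitor.get_obs();print(o['ft_torque'])"
python3 -m inch '[0,0,0,0,0,-0.08,1, 0,0,0,0,0,-0.35,1, 0,0,0,0,0,-0.7,1, 0,0,0,0,0,-0.8,1, 0,0,0,0,0,-0.8,1]'
python3 - <<'E'
from h import *; import pickle
c=snap('wrist','w4.png'); pickle.dump(c,open('w4.pkl','wb'))
t=snap('top','t4.png')
cv2.imwrite('pics/w4b.png',np.hstack([cv2.resize(c['img'][100:292,128:328,::-1],(400,384)),cv2.resize(t['img'][166:226,253:313,::-1],(384,384),interpolation=cv2.INTER_CUBIC)]))
shift([605.6,232.9,170],-167.3)
E
```

```text
t: 8.38
tcp_pos: [508.7, -73.8, 78.8]
eef_rot: [[-0.232, 0.973, 0.001], [0.973, 0.232, -0.0], [-0.0, 0.001, -1.0]]
contact_force: [1.4, 1.7, -0.2]
gripper_width: 13.4
finger_force: 58.8
[ 0.15787429 -0.15693634  0.03713171]
t: 9.0
tcp_pos: [508.6, -74.0, 175.4]
eef_rot: [[-0.232, 0.973, 0.002], [0.973, 0.232, -0.001], [-0.001, 0.001, -1.0]]
contact_force: [-0.5, -0.1, -0.6]
gripper_width: 13.5
finger_force: 59.0
tcp [507.5 -73.6 173.5] yaw 103.41 tilt [-0.002  0.001 -1.   ] shift [2.295 1.388 0.029] rz -1.984 F [ 0.6 -0.2 -1. ] w 13.5 t 9.1
```

View pics/w4b.png

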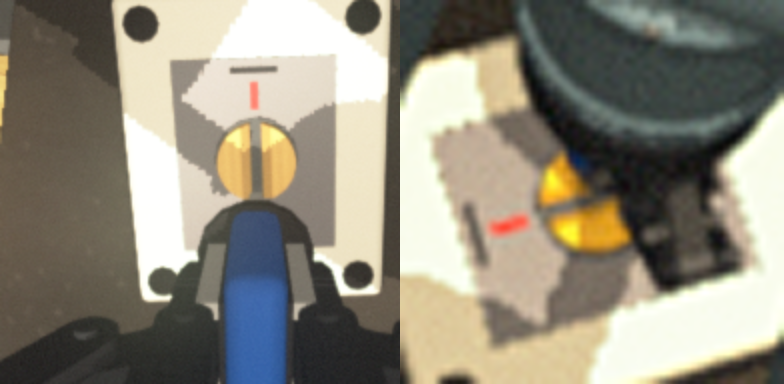

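The slot points at the red marks and the key hangs straight in the grip. Carrying it back.

```bash
python3 -m inch '[0,0,-0.2,0.2,0.12,0,1, 0,0,-0.4,0.4,0.24,0,1, 0,0,-0.6,0.6,0.36,0,1, 0,0,-0.8,0.8,0.5,0,1, 0,0,-1,0.92,0.56,0,1]' |head -2
python3 -c "
from h import *
shift([605.6,232.9,160],-167.3)"
```

```text
t: 9.72
tcp_pos: [547.4, 50.5, 172.5]
tcp [547.4  50.5 172.5] yaw 148.77 tilt [-0.004  0.001 -1.   ] shift [0.373 1.552 0.103] rz -0.976 F [-0.6  0.8  0.3] w 13.4 t 9.725
```

```bash
python3 -m inch '[0,0,-0.2,0.04,0.2,0,1, 0,0,-0.4,0.08,0.4,0,1, 0,0,-0.6,0.12,0.6,0,1, 0,0,-0.8,0.16,0.75,0,1, 0,0,-0.976,0.19,0.8,0,1]' |head -2
python3 -c "
from h import *
shift([605.6,232.9,130],-167.3)"
```

```text
t: 10.35
tcp_pos: [578.0, 143.8, 172.2]
tcp [578.  143.8 172.2] yaw -167.33 tilt [-0.004 -0.    -1.   ] shift [-0.388  0.673  0.351] rz -0.001 F [-0.5 -0.5 -0.3] w 13.3 t 10.35
```

```bash
python3 -m inch '[0,0,0,-0.2,0.35,0,1, 0,0,0,-0.388,0.673,0,1, 0,0,0,-0.388,0.673,0.2,1, 0,0,0,-0.388,0.673,0.4,1, 0,0,0,-0.388,0.673,0.4,1]' |head -2
python3 - <<'E'
from h import *
c=snap('wrist','w5.png')
cv2.imwrite('pics/w5b.png',cv2.resize(c['img'][120:264,160:352,::-1],(768,576),interpolation=cv2.INTER_CUBIC))
print(proj(c,[604,233.4,35]))
shift([605.6,232.9,61.5],-167.3)
E
```

```text
t: 10.98
tcp_pos: [604.4, 231.3, 122.3]
[257.44991093 198.74171142]
tcp [605.7 231.4 124.2] yaw -167.66 tilt [-0.005 -0.001 -1.   ] shift [-0.005  0.012  0.522] rz -0.008 F [ 0.5  0.  -0.4] w 13.7 t 11.025
```

View pics/w5b.png

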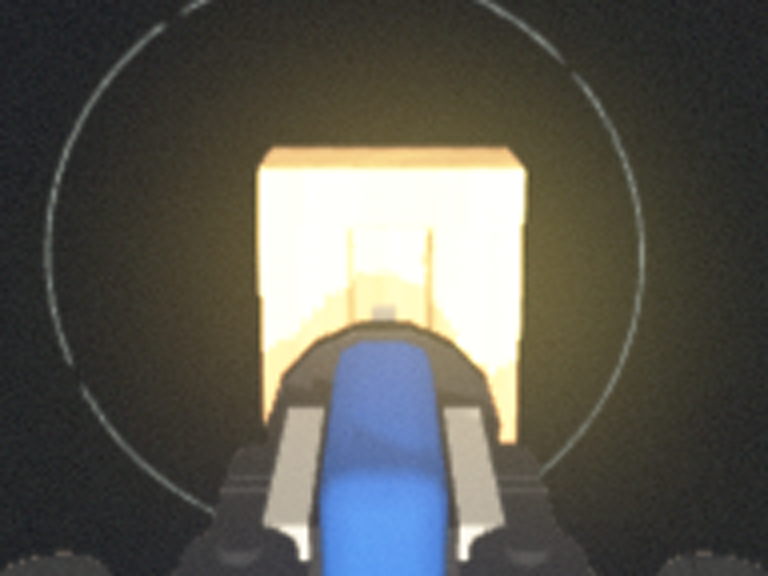

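The hole's sides are at 350 and 431 (crop pixels) and the blade is at 384, about 1.4 mm off, which agrees with the computed correction. Inserting.

```bash
python3 -m inch '[0,0,-0.008,-0.003,0.012,0.05,1, 0,0,-0.008,-0.003,0.012,0.25,1, 0,0,-0.008,-0.003,0.012,0.42,1, 0,0,-0.008,-0.003,0.012,0.49,1, 0,0,-0.008,-0.003,0.012,0.51,1]' 
python3 -m inch '[0,0,0,0,0,0.008,1, 0,0,0,0,0,0.012,1, 0,0,0,0,0,0.012,1]'
```

```text
t: 11.65
tcp_pos: [607.3, 233.2, 65.5]
eef_rot: [[-0.976, -0.22, 0.0], [-0.22, 0.976, 0.0], [-0.0, 0.0, -1.0]]
contact_force: [-0.0, 0.3, 0.2]
gripper_width: 13.3
finger_force: 59.0
t: 12.02
tcp_pos: [607.4, 233.3, 64.4]
eef_rot: [[-0.975, -0.22, 0.001], [-0.22, 0.975, 0.0], [-0.001, 0.0, -1.0]]
contact_force: [0.8, -0.4, -1.5]
gripper_width: 13.4
finger_force: 59.0
```

```bash
python3 -m inch '[0,0,0,0.01,0,0.01,1, 0,0,0,0.01,0,0.02,1, 0,0,0,0.01,0,0.02,1]'
python3 -m inch '[0,0,0,0,0,0.01,1, 0,0,0,0,0,0.01,1]' | grep -E "pos|force"
```

```text
t: 12.4
tcp_pos: [605.8, 232.9, 61.3]
eef_rot: [[-0.975, -0.22, -0.0], [-0.22, 0.975, -0.0], [0.0, 0.0, -1.0]]
contact_force: [-0.1, 0.0, -0.4]
gripper_width: 13.6
finger_force: 59.0
tcp_pos: [606.0, 232.9, 61.1]
contact_force: [-2.0, -0.2, 4.3]
finger_force: 59.9
```

Collar is on the block (4 N up). Release, and go up.

```bash
python3 -m inch '[0,0,0,0,0,0,0.6, 0,0,0,0,0,0,0.3, 0,0,0,0,0,0,0, 0,0,0,0,0,0,0, 0,0,0,0,0,0,0]'
python3 -m inch '[0,0,0,0,0,-0.1,0, 0,0,0,0,0,-0.4,0, 0,0,0,0,0,-0.8,0, 0,0,0,0,0,-0.95,0, 0,0,0,0,0,-0.95,0]'| grep -E "pos|force"
python3 -m inch '[0,0,0,0.5,0,0,0, 0,0,0,1,0,0,0, 0,0,0,1,0,0,0]'| grep -E "pos|force"
python3 - <<'E'
from h import *
c=snap('wrist','w6.png');t=snap('top','t6.png');s=snap('side','s6.png')
q=lambda i,a,b,n: cv2.resize(i[b:b+n,a:a+n,::-1],(390,390),interpolation=cv2.INTER_CUBIC)
cv2.imwrite('pics/end.png',np.hstack([q(c['img'],160,170,150),q(s['img'],220,90,180)]))
E
```

```text
t: 13.28
tcp_pos: [605.9, 232.9, 60.2]
eef_rot: [[-0.975, -0.22, -0.0], [-0.22, 0.975, -0.0], [0.0, -0.0, -1.0]]
contact_force: [0.1, 0.0, -0.1]
gripper_width: 85.6
finger_force: 0.0
tcp_pos: [606.8, 233.1, 176.1]
contact_force: [-0.1, -0.8, -0.8]
finger_force: 0.0
tcp_pos: [481.3, 205.4, 170.7]
contact_force: [1.4, -0.1, 0.7]
finger_force: 0.0
```

View pics/end.png

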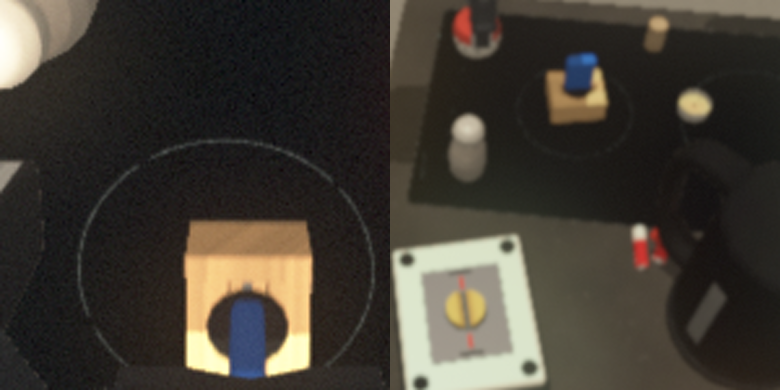

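The key stands upright in its holder, its collar on the block. The slot lines up with both red marks, and the gripper is clear of everything.

```bash
python3 -c "
from bench import job; print(job.finish_job())"
```

```text
the job is handed in; nothing more can be done
None
```

I turned the lock clockwise to its hard stop, so the slot lines up with the two red marks. The blue key is back upright in its holder, and I handed the job in after about 14 s of robot time.

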